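# Shut off the plaster mixer's water at the bench valve box

### The arm

A 6-joint arm with a two-finger parallel gripper is mounted at the origin on the work surface. World frame = base frame: x ahead of the robot, y to its left, z up, the work surface at z = 0. Lengths are in m, angles in rad, forces in N, time in s.
With the tool pointing down it reaches from about 0.275 to 0.775 m from the base axis. Payload 14.6 kg.
Tool frame: the origin (TCP) lies on the centre line of the jaws, within the pads' length; the fingertips stand 22 mm ahead of it and the grasp point (between the pads) lies 3 mm ahead of it; z points along the fingers, y is the direction in which the jaws open and shut (so a half turn about z gives the same grasp; the last joint's range is limited). The gripper opens to 85 mm and grips with 20 to 120 N. Pads are 22 mm wide; open, the fingers measure 114 mm over their backs; the gripper's body (76 mm by 85 mm) begins 54 mm behind the grasp point. The pads swing forward as they close: fully open they stand 13 mm farther back than shut.
Start: joints at [-1.486, 0.263, -0.048, 1.259, 0, 1.415], TCP at [0.125, -0.51, 0.218] pointing down, gripper open.
Joint ranges: [-2.65, 2.65], [-0.89, 1.7], [-1.18, 1.37], [-2.13, 2.11], [-1.35, 1.29], [-3.14, 3.14]. Speed limits (rad/s): [1.89, 1.89, 2.57, 2.79, 3.14, 3.14].

### API

Orientations are given as a unit quaternion [w, x, y, z].
In Python, from cell import readout, viewer, ticket, finder gives the robot as it stands.
- The arm moves only by the tool carry_out, never from a script. Its arguments are lists of equal length, an entry for each row: "offset": the shift along the world's x, y, z in m, a list of three; "yaw": the turn about the world's z in degrees. A call has 1 to 8 rows; each row is the pose to reach, as a shift and turn from the pose commanded when the call began; what a row does not reach only later rows make up. A row lasts 1/8 s, in which the tool goes at most 62.5 mm and 10.7 degrees, less where a joint would pass 70% of its speed; a pose out of reach is approached as far as the arm can. A call with a gripper value outside its range is refused whole. "hand" is the closure in counts, from 0 (fully open) to 255 (shut), set as the call begins (left out, the last holds). The fingers move at their own pace and stop on an object; "force" is the grip in N (left out, the last holds). Time passes only in rows, so rows that repeat a pose let the fingers close. It gives the time, the measured TCP pose, the force and the opening at its end, in the units of the state.
- readout.sense(): the state, without advancing time (a new reading comes with each control period).
- viewer.grab_frame(name): name is "scene" or "top" or "wrist"; returns a dict with "frame" (400x640x3 uint8, red, green, blue), "fx", "fy", "cx", "cy" (pixels), "k1" (the pictures are not rectified: a ray, as slopes to the right and down, at radius r is drawn at 1 + k1 r^2 times it, then the intrinsics apply), "R" (3x3) and "t" (3): a world point X has camera coordinates R X + t; the wrist camera has in their place "tool_from_camera" (4x4, takes a point from camera to tool coordinates, whose origin is the TCP and whose axes are the flange's). Camera axes: x right, y down, z forward; pixel columns grow to the right and rows downward; lengths in m; the calibration is good to about 2 mm. A picture is of the moment at which its call begins: read the wrist's pose just before it. There is no depth.
- ticket.close_job(): hands the job in, once; it reports no verdict.
Trained networks look in the newest picture that a camera, given by its name, has taken for a name from the list of things; names that differ only in an ending like _2 or _b are one class to them, and where a whole thing is asked for, a point or a joint stands for the part that bears it (a point fixed in the world has none). Each returns a list of dicts, best first, with "confidence" (0 to 1); they miss things now and then, are a little off and sometimes report something else, mostly with a low value. They report only what shows in the picture. A call takes as long as a camera call.
- finder.find_in(name, camera): "centre" ([x, y, z] in m, in world coordinates, good to about 4 mm: the middle of the surface that is visible of it).
The state is a dict: "time": time; "joint_pos": joint angles; "qvel": joint speeds; "joint_torque": joint torques, N m; "tcp_pos": TCP position; "tcp_rot": TCP orientation; "force": force on the tool from outside, world axes, zero at the start; "moment": the same for the moment, N m; "finger_gap": finger opening in m.
Only numpy, scipy, OpenCV 4.12 (cv2) and the standard library are available. Lean on these libraries where they do the work, as an engineer would, in place of code of your own. Each camera call takes 0.05 s, during which the arm holds its last target. There are 200 camera calls.

### The job

Shut off the water to the plaster mixer: with the fingertips push the green cover of the grey valve box along its guides until it is right off the well, then push the red lever in the well a quarter turn clockwise, fully shut against its stop, so that it stands across its pipe. Push only: do not lift or tip the cover, and leave the blue lever and the things standing around the box as they are.

Things in the scene. Friction and masses are not known exactly. Their poses are not given: they have to be found in the camera images.
- valve_box: fixed grey box, 210 (x) by 520 (y) mm, top 70 mm above the bench; origin: centre of its underside. Open well at its +y end: x -80..80, y 10..230 mm, floor 10 mm above the bench; y -260..10 is solid deck. 10 mm wide aluminium guides along all four top edges, up to z 82 mm, let the cover slide along y only and stop it at the ends. 20 mm pipe stubs on both long sides
- cover: loose green plate, 184 (x) by 245 (y) by 6 mm, about 0.4 kg, lying on the box top, 3 mm play to the guides each side; origin: centre of its underside, axes as the box's. Starts over the well (origin at box y +90..+125 mm); slides toward box -y; right off the well at y -112, end stop at -127 mm
- cover_ridge (a point): centre of the black ridge on the cover, 50 mm to +y of the cover's origin; ridge 100 mm long (x), 14 mm thick (y), from 76 to 96 mm above the bench: push on its +y face
- red_lever (a joint): angle of the red lever (the mixer's valve; white band near its end), rad: 0 open, along its pipe (box +x); grows clockwise seen from above; 1.571 shut on its stop, pointing to box -y. Starts at 0 to 0.25, turns against light friction (about 0.12 Nm), stays where left
- red_pivot (a point): point on the red lever's vertical axis at its mid thickness; axes as the box's. The lever lies 52 to 62 mm above the bench. The valve is in one of two places in the well, x -30, y +88 or +172 mm in the box frame; the blue valve has the other
- red_tip (a point): free end of the red lever, on its centre line at mid thickness, 62 mm from the pivot; the lever is a bar 12 mm wide and 10 mm thick
- blue_lever (a joint): angle of the blue lever (another supply, to be left alone), same kind and same meaning as the red one; starts at 0 to 0.25
- blue_tip (a point): free end of the blue lever, 62 mm from its pivot, same size and height as the red one
- brush: a wooden-handled brush lying flat; loose, stands near the box, to be left alone; origin at its underside
- spatula: a plaster spatula lying flat; loose, stands near the box, to be left alone; origin at its underside
- bowl: an orange mixing bowl, 100 mm across, 50 mm high; loose, stands near the box, to be left alone; origin at its underside
- jar: a lidded jar, 56 mm across, 85 mm high; loose, stands near the box, to be left alone; origin at its underside
- bust: a small white plaster figure, 64 mm across, 106 mm high; loose, stands near the box, to be left alone; origin at its underside
- can: a can, 66 mm across, 90 mm high; loose, stands near the box, to be left alone; origin at its underside

How it is judged:
On the way, in this order (a step that is already met when the one before it is completed fails the run):
1. the cover has been pushed right off the well (y of cover in the frame of valve_box below -0.1 m and z of cover in the frame of valve_box below 0.082 m), for 0.2 s.
2. the red lever has been pushed shut (value of joint red_lever above 1.42 rad), for 0.2 s.
At the end, for the whole second after the job is handed in: The cover lies flat on the box and at rest, off the well (its origin beyond y -100 mm in the box frame, so at most 12 mm of it still overlaps), the red lever is at 1.42 rad or more, and the blue lever's end is within 15 mm of where it was (all of step 1 and value of joint red_lever above 1.42 rad and distance of blue_tip from where it was at the start of the episode below 0.015 m and linear speed of cover below 0.01 m/s); the robot touches nothing.
It fails at once if the cover is lifted 12 mm or more, or tipped (not (z of cover in the frame of valve_box below 0.082 m) or angle between cover's own z axis and vertical above 0.12 rad).
It fails at once if the blue lever is moved (its end by over 15 mm) (not (distance of blue_tip from where it was at the start of the episode below 0.015 m)).
It fails at once if a thing standing around the box is moved by over 30 mm (distance of any of brush, spatula, bowl, jar, bust, can from where it was at the start of the episode above 0.03 m).
It also fails if it takes over 45 s, if anything falls off the work surface, if the arm or the gripper's body presses on something with over 40 N, if the wrist force passes 120 N, or if a joint passes its speed limit or range.

## Working session

There is one attempt and no reset: what is moved stays moved. The work goes in short steps, Python scripts to look and compute and a tool call to move; the robot and the scene stay as the last step left them, time stands still between calls to the robot, and variables do not carry over. Pictures are saved under pics/ and viewed, about 8 in all and at most 12, crops included, and the job is handed in when it is done.

Besides the shell and the picture viewer there is one more tool, called by a JSON object that holds its "api" and its "payload", one argument or row to a line. carry_out: Moves the arm, as the interface text tells. Its arguments: {"type":"object","properties":{"offset":{"type":"array"},"yaw":{"type":"array"},"hand":{"type":"number"},"force":{"type":"number"}},"required":["offset","yaw"]}

```bash
mkdir -p pics
python3 - <<'E'
from cell import readout, viewer, finder
import cv2
s=readout.sense();print(s['tcp_pos'],s['tcp_rot'],s['finger_gap'],s['time'])
for c in ['top','scene']:
    f=viewer.grab_frame(c);cv2.imwrite(f'pics/{c}0.png',f['frame'][:,:,::-1])
    print(c,f['fx'],f['fy'],f['cx'],f['cy'],f['k1'],f['R'],f['t'])
    for n in ['valve_box','cover','cover_ridge','red_lever','blue_lever','brush','spatula','bowl','jar','bust','can']:
        print(n,[(d['centre'],round(d['confidence'],2)) for d in finder.find_in(n,c)][:2])
E
```

```text
[ 0.12464285 -0.50967653  0.21749408] [-5.66803703e-04  9.92821119e-01  1.19607292e-01  5.98071439e-06] 0.08528757338786315 0.0
top 408.7177711438682 408.7177711438682 312.6293176279104 198.08690361014354 -0.03246800757554112 [[ 0.00754691 -0.99987295  0.01404015]
 [-0.99110436 -0.00934491 -0.13275848]
 [ 0.13287282 -0.01291334 -0.99104897]] [0.00711637 0.57906492 1.08882744]
valve_box [([0.5277, -0.0349, 0.0701], 0.9)]
cover [([0.525, 0.1711, 0.0753], 0.64)]
cover_ridge [([0.5181, 0.1727, 0.076], 0.81)]
red_lever [([0.5735, -0.2522, 0.048], 0.43)]
blue_lever []
brush [([0.3674, 0.1862, 0.0172], 0.6), ([0.6803, 0.0385, 0.002], 0.47)]
spatula [([0.6832, 0.0379, 0.0028], 0.71)]
bowl [([0.7115, 0.2094, 0.0253], 0.57)]
jar [([0.5417, 0.393, 0.0898], 0.75)]
bust [([0.5694, -0.2492, 0.0472], 0.85), ([0.529, -0.0381, 0.0696], 0.28)]
can [([0.54, 0.3932, 0.0838], 0.61), ([0.4732, -0.2457, 0.087], 0.58)]
scene 491.90507116051265 491.90507116051265 313.1793571392916 201.14048236199923 -0.032650378440407614 [[-0.8639063   0.50337204  0.01680764]
 [ 0.27218966  0.49470042 -0.82533889]
 [-0.42376726 -0.7084406  -0.56438748]] [ 0.49008408 -0.09141188  1.59468014]
valve_box [([0.5743, 0.0546, 0.0674], 0.66)]
cover [([0.5296, 0.1906, 0.0772], 0.66)]
cover_ridge [([0.5325, 0.1875, 0.0742], 0.78)]
red_lever []
blue_lever []
brush []
spatula [([0.6871, 0.0493, 0.0005], 0.77), ([0.5672, 0.4138, 0.0581], 0.51)]
bowl [([0.7028, 0.1884, 0.03], 0.62)]
jar [([0.5608, 0.4142, 0.0608], 0.97), ([0.5309, 0.1899, 0.076], 0.4)]
bust [([0.5847, -0.249, 0.0815], 0.83)]
can [([0.4783, -0.2347, 0.0802], 0.67)]
```

View pics/top0.png

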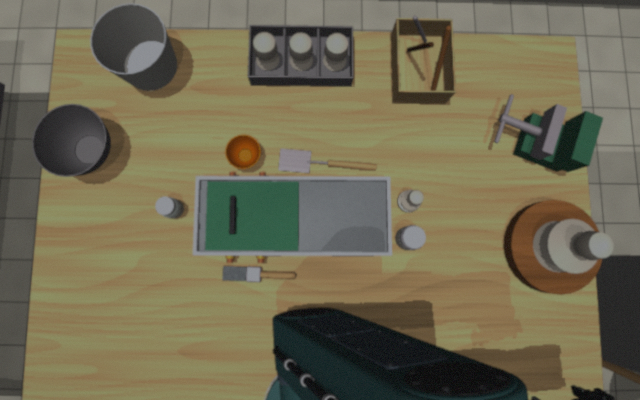

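View pics/scene0.png

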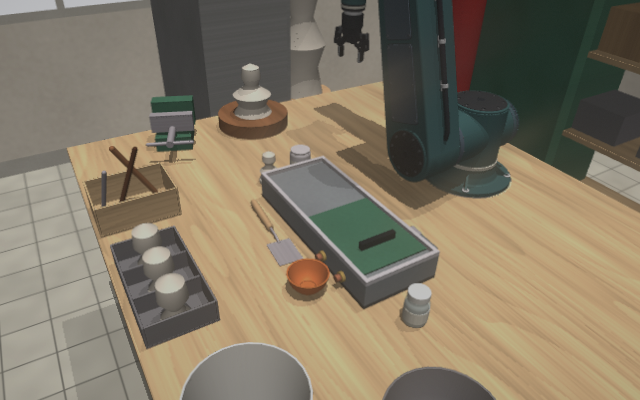

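```bash
cat > h.py <<'E'
import numpy as np, cv2
from cell import viewer, readout, finder
def ray(f,px):
    K=np.array([[f['fx'],0,f['cx']],[0,f['fy'],f['cy']],[0,0,1]])
    u=cv2.undistortPoints(np.array(px,float).reshape(-1,1,2),K,np.array([f['k1'],0,0,0.]))[:,0]
    return np.c_[u,np.ones(len(u))]
def world(f,px,z):
    d=ray(f,px)@f['R']; o=-f['R'].T@f['t']
    return o+d*((z-o[2])/d[:,2])[:,None]
def wpix(f,X):
    K=np.array([[f['fx'],0,f['cx']],[0,f['fy'],f['cy']],[0,0,1]])
    return cv2.projectPoints(np.array(X,float),cv2.Rodrigues(np.array(f['R']))[0],np.array(f['t'],float),K,np.array([f['k1'],0,0,0.]))[0][:,0]
E
python3 - <<'E'
from h import *
f=viewer.grab_frame('top');f={k:np.array(v) for k,v in f.items()}
im=f['frame'];hsv=cv2.cvtColor(im,cv2.COLOR_RGB2HSV)
m=cv2.inRange(hsv,(60,90,30),(90,255,160));m[:170]=0;m[262:]=0;m[:,:190]=0;m[:,400:]=0
p=np.argwhere(m)[:,::-1].astype(np.float32);r=cv2.minAreaRect(p);print(r)
print(world(f,cv2.boxPoints(r),.076).round(4))
k=(im.max(2)<40).astype(np.uint8);k[:185]=0;k[245:]=0;k[:,:215]=0;k[:,260:]=0
p=np.argwhere(k)[:,::-1].astype(np.float32);r=cv2.minAreaRect(p);print('ridge',r,world(f,[r[0]],.09))
c=cv2.resize(im[165:270,180:400],None,fx=3.6,fy=3.6,interpolation=cv2.INTER_CUBIC)
cv2.imwrite('pics/c1.png',c[:,:,::-1])
E
```

```text
((251.5, 215.5), (67.0, 91.0), 90.0)
[[0.6147 0.2982 0.076 ]
 [0.617  0.0547 0.076 ]
 [0.4389 0.0525 0.076 ]
 [0.4368 0.2909 0.076 ]]
ridge ((233.5, 214.5), (35.0, 3.0), 90.0) [[0.52686019 0.21918526 0.09      ]]
```

View pics/c1.png

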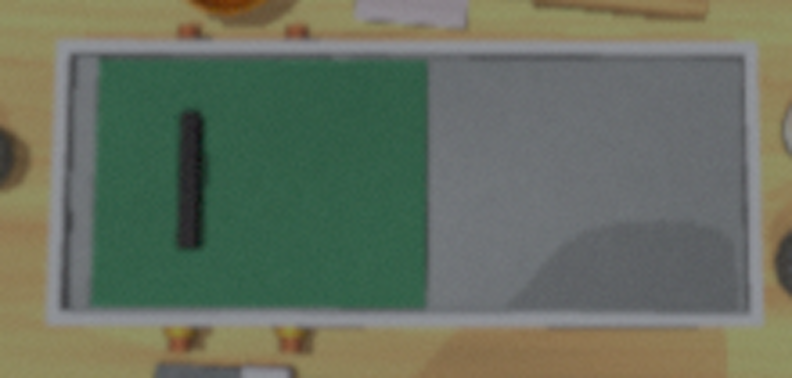

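The crop shows the box outline with corners at about (58,40), (757,42), (763,323) and (47,324). The cover spans columns 95–428, and the ridge is at (190,180).

Run:
```python
from h import *
f=viewer.grab_frame('top');f={k:np.array(v) for k,v in f.items()}
P=lambda L:(np.array(L,float)+.5)/3.6-.5+[180,165]
o=world(f,P([[58,40],[757,42],[763,323],[47,324]]),.082);print(o.round(4),o.mean(0))
for a,b in [(0,1),(1,2),(2,3),(3,0)]:print(np.linalg.norm(o[a]-o[b]))
d=o[0]-o[1];e=o[3]-o[2];print(np.arctan2(-d[0],d[1]),np.arctan2(-e[0],e[1]))
d=o[0]-o[3];e=o[1]-o[2];print(np.arctan2(d[1],d[0]),np.arctan2(e[1],e[0]))
c=world(f,P([[97,58],[428,58],[428,308],[91,306]]),.076);print(c.round(4),c.mean(0))
print('ridge',world(f,P([[190,112],[190,248],[178,180],[204,180]]),.096).round(4))
for n,cam in [('bust','top'),('can','top'),('jar','top')]:pass
print('stubs',world(f,P([[189,30],[297,30],[181,335],[292,335]]),.05).round(4))
```

```text
[[ 0.6303  0.3248  0.082 ]
 [ 0.634  -0.1942  0.082 ]
 [ 0.4266 -0.195   0.082 ]
 [ 0.4218  0.3234  0.082 ]] [0.52820389 0.06477563 0.082     ]
0.5189850343308537
0.20737780066953357
0.5184587352909797
0.20851771923960186
0.00712310235743017 0.009323678069077948
0.006525554174592951 0.003978335579717707
[[0.6181 0.2968 0.076 ]
 [0.6205 0.0507 0.076 ]
 [0.4358 0.0484 0.076 ]
 [0.4351 0.2936 0.076 ]] [0.52737172 0.17238507 0.076     ]
ridge [[0.5755 0.2226 0.096 ]
 [0.477  0.2193 0.096 ]
 [0.5258 0.2296 0.096 ]
 [0.526  0.2108 0.096 ]]
stubs [[0.645  0.234  0.05  ]
 [0.6458 0.1515 0.05  ]
 [0.4145 0.2323 0.05  ]
 [0.4152 0.1498 0.05  ]]
```

{"api": "carry_out", "payload": {
  "offset": [
    [0.03,0.045,0.005],
    [0.06,0.09,0.01],
    [0.09,0.135,0.015],
    [0.12,0.18,0.02],
    [0.15,0.225,0.025],
    [0.18,0.27,0.03],
    [0.21,0.315,0.03],
    [0.24,0.36,0.03]
  ],
  "yaw": [9.6,19.2,28.8,38.4,48,57.6,67.2,76.7],
  "hand": 255
}}

```text
time: 2.3
tcp_pos: [0.3655, -0.1484, 0.2483]
tcp_rot: [0.0, 0.702, 0.712, 0.0]
force: [1.1, -0.9, 0.4]
finger_gap: -0.0003
```

{"api": "carry_out", "payload": {
  "offset": [
    [0.02,0.055,0],
    [0.04,0.11,0],
    [0.06,0.165,0],
    [0.08,0.22,0],
    [0.1,0.275,0],
    [0.12,0.33,0],
    [0.142,0.38,0],
    [0.162,0.415,-0.02]
  ],
  "yaw": [0,0,0,0,0,0,0,0]
}}

```text
time: 3.3
tcp_pos: [0.5277, 0.2676, 0.2285]
tcp_rot: [0.0, 0.704, 0.71, 0.001]
force: [-0.2, -0.8, 0.9]
finger_gap: -0.0
```

{"api": "carry_out", "payload": {
  "offset": [
    [0,0,-0.04],
    [0,0,-0.08],
    [0,0,-0.105],
    [0,0,-0.113],
    [0,0,-0.117],
    [0,0,-0.12],
    [0,0,-0.12]
  ],
  "yaw": [0,0,0,0,0,0,0]
}}

```text
time: 4.18
tcp_pos: [0.527, 0.2651, 0.1085]
tcp_rot: [0.0, 0.704, 0.71, 0.0]
force: [1.1, 0.1, 0.3]
finger_gap: -0.0
```

Run:
```python
from h import *
f=viewer.grab_frame('scene');im=f['frame'][150:330,280:480]
cv2.imwrite('pics/s1.png',cv2.resize(im,None,fx=3,fy=3,interpolation=cv2.INTER_CUBIC)[:,:,::-1])
```

```text
(no output)
```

View pics/s1.png

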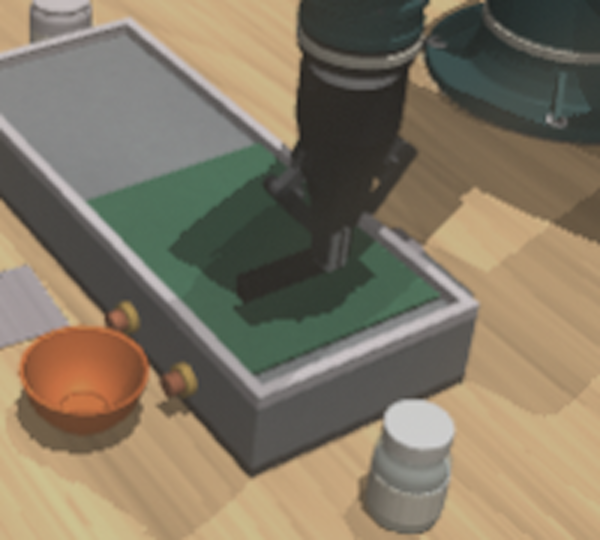

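The closed fingertips are just behind the ridge's +y face, around (335,265) in the crop, and touching nothing. I'll push.

{"api": "carry_out", "payload": {
  "offset": [
    [0,-0.008,-0.002],
    [0,-0.016,-0.002],
    [0,-0.024,-0.002],
    [0,-0.032,-0.002],
    [0,-0.044,-0.002],
    [0,-0.058,-0.002],
    [0.001,-0.074,-0.002],
    [0.001,-0.09,-0.002]
  ],
  "yaw": [0,0,0,0,0,0,0,0]
}}

```text
time: 5.22
tcp_pos: [0.5278, 0.1738, 0.106]
tcp_rot: [0.0, 0.704, 0.71, -0.0]
force: [0.5, 0.2, -0.5]
finger_gap: 0.0002
```

Run:
```python
from h import *
f=viewer.grab_frame('top')
for n in ['cover','cover_ridge']:print(n,finder.find_in(n,'top')[:1])
s=readout.sense();print(s['tcp_pos'],s['force'])
```

```text
cover [{'centre': [0.5303, 0.1056, 0.079], 'confidence': 0.79}]
cover_ridge [{'centre': [0.5205, 0.1083, 0.075], 'confidence': 0.6}]
[0.52776345 0.17412769 0.10605278] [-0.42944625  1.08188504 -0.05782181]
```

{"api": "carry_out", "payload": {
  "offset": [
    [0,-0.016,0],
    [0,-0.034,0],
    [0,-0.052,0],
    [0,-0.07,0],
    [0.001,-0.088,0],
    [0.001,-0.106,0],
    [0.001,-0.122,0],
    [0.001,-0.136,0]
  ],
  "yaw": [0,0,0,0,0,0,0,0]
}}

```text
time: 6.38
tcp_pos: [0.5287, 0.038, 0.106]
tcp_rot: [0.0, 0.704, 0.71, 0.0]
force: [-0.2, -0.2, 0.0]
finger_gap: -0.0001
```

{"api": "carry_out", "payload": {
  "offset": [
    [0,-0.008,0],
    [0,-0.014,0],
    [0,-0.018,0],
    [0,-0.021,0],
    [0,-0.023,0],
    [0,-0.023,0]
  ],
  "yaw": [0,0,0,0,0,0]
}}

```text
time: 7.12
tcp_pos: [0.5287, 0.016, 0.106]
tcp_rot: [-0.0, 0.704, 0.71, 0.0]
force: [-0.2, -0.7, -0.9]
finger_gap: 0.0002
```

{"api": "carry_out", "payload": {
  "offset": [
    [0,0.02,0.01],
    [0,0.04,0.05],
    [0,0.06,0.09],
    [0,0.11,0.11],
    [-0.03,0.16,0.12],
    [-0.07,0.2,0.12],
    [-0.12,0.22,0.12],
    [-0.16,0.22,0.12]
  ],
  "yaw": [0,0,0,0,0,0,0,0]
}}

```text
time: 8.12
tcp_pos: [0.3667, 0.2371, 0.2259]
tcp_rot: [-0.0, 0.704, 0.711, -0.0]
force: [-0.4, -0.4, -0.5]
finger_gap: 0.0001
```

Run:
```python
from h import *
f=viewer.grab_frame('top')
for n in ['cover','cover_ridge','red_lever','red_tip','red_pivot','blue_lever','blue_tip']:print(n,finder.find_in(n,'top')[:2])
im=f['frame'];c=cv2.resize(im[165:270,180:400],None,fx=3.6,fy=3.6,interpolation=cv2.INTER_CUBIC)
cv2.imwrite('pics/c2.png',c[:,:,::-1])
s=readout.sense();print(s['tcp_pos'],s['force'])
```

```text
cover [{'centre': [0.5278, 0.1717, 0.0746], 'confidence': 0.85}]
cover_ridge [{'centre': [0.5204, 0.1735, 0.078], 'confidence': 0.71}]
red_lever [{'centre': [0.5292, -0.0365, 0.0711], 'confidence': 0.72}]
red_tip []
red_pivot []
blue_lever []
blue_tip []
[0.36954672 0.2359303  0.2258027 ] [-0.23961888 -0.2939408  -0.06114521]
```

View pics/c2.png

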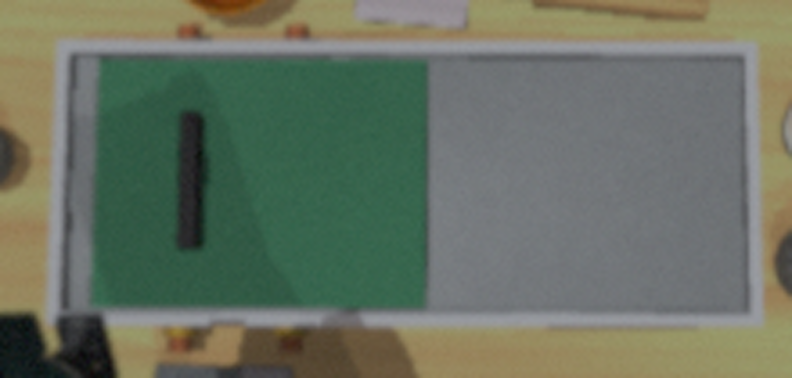

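The cover hasn't moved: the ridge is still at crop (190,180), and the push forces were about zero. So the fingers passed over the ridge, and the fingertips must be higher than I assumed. I'll check the tip height from the earlier scene view (tip bottom at crop (338,270)).

```bash
python3 - <<'E'
from h import *
f=viewer.grab_frame('scene');f={k:np.array(v) for k,v in f.items()}
for z in (.076,.0865,.096,.106):
    for dy in (0,-.011,.011):
        p=wpix(f,[[.527,.2651+dy,z]])[0];print(z,dy,((p-[280,150])*3).round(1))
print('ridge ends, top',[((p-[280,150])*3).round(1) for p in wpix(f,[[.5775,.2215,.096],[.4775,.2215,.096],[.4775,.2285,.096],[.5775,.2285,.076]])])
E
python3 - <<'E'
import cv2
im=cv2.imread('pics/s1.png')[180:340,180:420]
cv2.imwrite('pics/s1z.png',cv2.convertScaleAbs(cv2.resize(im,None,fx=3,fy=3,interpolation=cv2.INTER_CUBIC),alpha=1.8,beta=10))
E
```

```text
0.076 0 [318.6 309.1]
0.076 -0.011 [310.  301.1]
0.076 0.011 [327.3 317.2]
0.0865 0 [320.  298.6]
0.0865 -0.011 [311.4 290.6]
0.0865 0.011 [328.8 306.8]
0.096 0 [321.3 289.1]
0.096 -0.011 [312.6 281.1]
0.096 0.011 [330.1 297.2]
0.106 0 [322.6 279. ]
0.106 -0.011 [313.9 271. ]
0.106 0.011 [331.5 287. ]
ridge ends, top [array([234.6, 277.9]), array([337.5, 239.4]), array([342.9, 244.1]), array([237.9, 302.9])]
```

View pics/s1z.png

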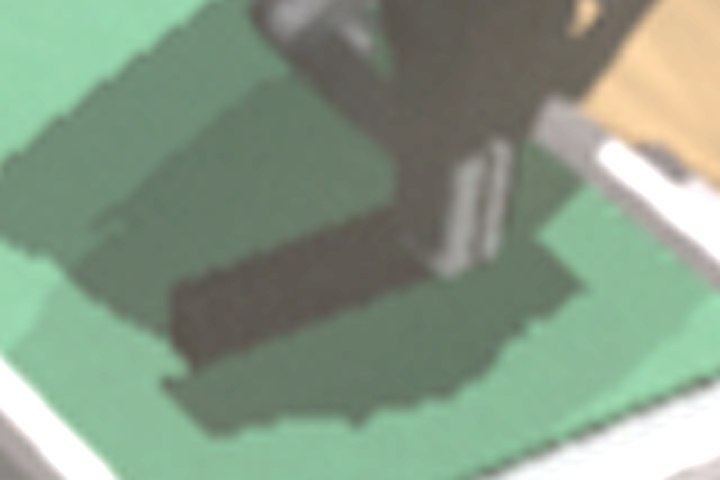

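Run:
```python
from h import *
w=viewer.grab_frame('wrist')
f=viewer.grab_frame('scene');f={k:np.array(v) for k,v in f.items()}
s=readout.sense();t=np.array(s['tcp_pos']);print(t,s['joint_pos'],s['finger_gap'])
T=np.array(w['tool_from_camera']);print(T.round(4),w['fx'],w['cx'],w['cy'],w['k1'])
p0=wpix(f,[t])[0];o=(p0-[70,60]).astype(int)
c=cv2.resize(f['frame'][o[1]:o[1]+120,o[0]:o[0]+140],None,fx=4,fy=4,interpolation=cv2.INTER_CUBIC)
c=cv2.convertScaleAbs(c,alpha=1.6,beta=15)
for dz in (.04,.02,0,-.022):
    q=(wpix(f,[t+[0,0,dz]])[0]-o+.5)*4;cv2.circle(c,tuple(int(v) for v in q),3,(255,0,0),-1)
wi=cv2.resize(w['frame'],(480//3*1,300//3)) 
wi=cv2.resize(w['frame'],(240,150))
cv2.imwrite('pics/s2.png',np.hstack([c,np.vstack([cv2.convertScaleAbs(wi,alpha=1.4),np.zeros((330,240,3),np.uint8)])])[:,:,::-1])
Ti=np.linalg.inv(T)
for z in (0,.022):
  q=Ti@[0,0,z,1];print('wrist px of axis',z,w['fx']*q[:2]/q[2]+[w['cx'],w['cy']])
```

```text
[0.36916105 0.23589165 0.22575372] [ 3.82162996e-01  1.11797022e-01 -2.23071205e-01  1.23638702e+00
  1.29334448e-05  1.94593388e+00] 6.710129162725255e-05
[[-1.300e-03 -9.525e-01 -3.045e-01  7.870e-02]
 [ 1.000e+00 -1.200e-03 -4.000e-04  3.000e-04]
 [-0.000e+00 -3.045e-01  9.525e-01 -1.559e-01]
 [ 0.000e+00  0.000e+00  0.000e+00  1.000e+00]] 294.6080614149754 319.3992083502662 198.17304777131585 -0.04971672444068417
wrist px of axis 0 [319.10616937 245.15823789]
wrist px of axis 0.022 [319.13658979 229.86182227]
```

View pics/s2.png

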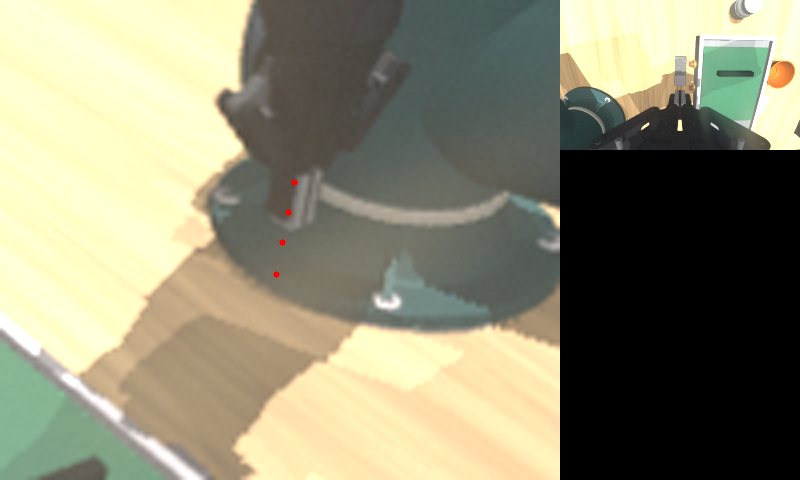

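The tip shows at (295,225) in the scene crop, well above the predicted (277,274). The wrist view agrees: the tips sit short of where the spec puts them. I'll measure this from the wrist image, then confirm it with a light touch on the solid deck.

Run:
```python
from h import *
w=viewer.grab_frame('wrist');im=cv2.cvtColor(w['frame'],cv2.COLOR_RGB2GRAY)
print('col319',[(r,int(im[r,315:324].mean())) for r in range(215,300,3)])
print('col309',[(r,int(im[r,305:311].mean())) for r in range(215,300,3)])
T=np.array(w['tool_from_camera']);Ti=np.linalg.inv(T)
for x in (.011,-.011):
  for z in (-.03,-.02,-.01,0,.01,.022):
    q=Ti@[x,0,z,1];u=q[:2]/q[2];print(x,z,(w['fx']*u*(1+w['k1']*(u@u))+[w['cx'],w['cy']]).round(0))
```

```text
col319 [(215, 105), (218, 104), (221, 103), (224, 104), (227, 99), (230, 100), (233, 101), (236, 101), (239, 93), (242, 52), (245, 51), (248, 51), (251, 50), (254, 48), (257, 47), (260, 46), (263, 46), (266, 43), (269, 42), (272, 42), (275, 42), (278, 51), (281, 49), (284, 43), (287, 36), (290, 36), (293, 36), (296, 34), (299, 35)]
col309 [(215, 103), (218, 101), (221, 101), (224, 101), (227, 100), (230, 116), (233, 116), (236, 116), (239, 111), (242, 93), (245, 91), (248, 88), (251, 72), (254, 74), (257, 75), (260, 77), (263, 77), (266, 78), (269, 77), (272, 78), (275, 81), (278, 47), (281, 34), (284, 34), (287, 36), (290, 32), (293, 32), (296, 32), (299, 30)]
0.011 -0.03 [319. 253.]
0.011 -0.02 [319. 244.]
0.011 -0.01 [319. 235.]
0.011 0 [319. 228.]
0.011 0.01 [319. 221.]
0.011 0.022 [319. 214.]
-0.011 -0.03 [319. 292.]
-0.011 -0.02 [319. 281.]
-0.011 -0.01 [319. 271.]
-0.011 0 [319. 262.]
-0.011 0.01 [319. 254.]
-0.011 0.022 [319. 245.]
```

{"api": "carry_out", "payload": {
  "offset": [
    [0.03,-0.04,0],
    [0.06,-0.08,0],
    [0.09,-0.12,0],
    [0.115,-0.16,0],
    [0.135,-0.2,0],
    [0.15,-0.24,0],
    [0.16,-0.28,-0.02],
    [0.16,-0.3,-0.05]
  ],
  "yaw": [0,0,0,0,0,0,0,0]
}}

```text
time: 9.72
tcp_pos: [0.5298, -0.0663, 0.1754]
tcp_rot: [0.001, 0.705, 0.709, 0.0]
force: [0.4, 0.1, -0.3]
finger_gap: 0.0
```

{"api": "carry_out", "payload": {
  "offset": [
    [0,0,-0.03],
    [0,0,-0.055],
    [0,0,-0.065],
    [0,0,-0.07],
    [0,0,-0.074],
    [0,0,-0.074]
  ],
  "yaw": [0,0,0,0,0,0]
}}

```text
time: 10.48
tcp_pos: [0.5289, -0.064, 0.1023]
tcp_rot: [0.0, 0.704, 0.71, 0.0]
force: [0.6, 0.5, 0.5]
finger_gap: -0.0001
```

{"api": "carry_out", "payload": {
  "offset": [
    [0,0,-0.008],
    [0,0,-0.012],
    [0,0,-0.015],
    [0,0,-0.018],
    [0,0,-0.018]
  ],
  "yaw": [0,0,0,0,0]
}}

```text
time: 11.1
tcp_pos: [0.5286, -0.064, 0.0838]
tcp_rot: [-0.0, 0.704, 0.71, -0.0]
force: [-1.3, -0.3, 0.5]
finger_gap: 0.0002
```

{"api": "carry_out", "payload": {
  "offset": [
    [0,0,-0.004],
    [0,0,-0.008],
    [0,0,-0.011],
    [0,0,-0.014],
    [0,0,-0.014]
  ],
  "yaw": [0,0,0,0,0]
}}

```text
time: 11.72
tcp_pos: [0.5286, -0.064, 0.0698]
tcp_rot: [-0.0, 0.704, 0.71, -0.0]
force: [0.1, 0.9, 0.2]
finger_gap: 0.0001
```

{"api": "carry_out", "payload": {
  "offset": [
    [0,0,-0.003],
    [0,0,-0.006],
    [0,0,-0.008],
    [0,0,-0.008]
  ],
  "yaw": [0,0,0,0]
}}

```text
time: 12.22
tcp_pos: [0.5286, -0.064, 0.0618]
tcp_rot: [-0.0, 0.704, 0.71, -0.0]
force: [0.6, 0.2, 0.0]
finger_gap: -0.0002
```

{"api": "carry_out", "payload": {
  "offset": [
    [0,0,-0.002],
    [0,0,-0.003],
    [0,0,-0.003]
  ],
  "yaw": [0,0,0]
}}

```text
time: 12.6
tcp_pos: [0.5286, -0.064, 0.0589]
tcp_rot: [-0.0, 0.704, 0.71, -0.0]
force: [-0.2, -0.2, 0.3]
finger_gap: -0.0002
```

{"api": "carry_out", "payload": {
  "offset": [
    [0,0,-0.001],
    [0,0,-0.003],
    [0,0,-0.003]
  ],
  "yaw": [0,0,0]
}}

```text
time: 12.98
tcp_pos: [0.5289, -0.0641, 0.0567]
tcp_rot: [0.0, 0.704, 0.71, 0.0]
force: [-4.1, 1.0, 13.7]
finger_gap: -0.0001
```

{"api": "carry_out", "payload": {
  "offset": [
    [0,0,-0.001],
    [0,0,-0.002],
    [0,0,-0.002]
  ],
  "yaw": [0,0,0]
}}

```text
time: 13.35
tcp_pos: [0.529, -0.064, 0.0565]
tcp_rot: [0.001, 0.704, 0.71, 0.001]
force: [-13.8, 3.9, 47.5]
finger_gap: 0.0003
```

The tips touch the deck (z 0.070) at TCP z 0.057, so when shut they sit 13 mm above the TCP. Going back behind the ridge with the tips at z ≈ 0.082 (TCP 0.069).

{"api": "carry_out", "payload": {
  "offset": [
    [0,0,0.03],
    [0,0.03,0.065],
    [0,0.08,0.07],
    [0,0.13,0.07],
    [0,0.18,0.07],
    [0,0.23,0.07],
    [0,0.28,0.07],
    [0,0.322,0.07]
  ],
  "yaw": [0,0,0,0,0,0,0,0]
}}

```text
time: 14.35
tcp_pos: [0.5284, 0.2599, 0.1239]
tcp_rot: [0.0, 0.704, 0.71, 0.0]
force: [1.6, -0.2, -0.2]
finger_gap: -0.0001
```

{"api": "carry_out", "payload": {
  "offset": [
    [0,0,0],
    [0,0,-0.03],
    [0,0,-0.05],
    [0,0,-0.055],
    [0,0,-0.055]
  ],
  "yaw": [0,0,0,0,0]
}}

```text
time: 14.98
tcp_pos: [0.5289, 0.2576, 0.0693]
tcp_rot: [0.0, 0.705, 0.71, -0.0]
force: [0.3, 0.3, 0.5]
finger_gap: 0.0001
```

{"api": "carry_out", "payload": {
  "offset": [
    [0,-0.01,0],
    [0,-0.02,0],
    [0,-0.03,0],
    [0,-0.04,0],
    [0,-0.05,0],
    [0,-0.05,0]
  ],
  "yaw": [0,0,0,0,0,0]
}}

```text
time: 15.72
tcp_pos: [0.5286, 0.207, 0.0689]
tcp_rot: [0.0, 0.705, 0.709, -0.0]
force: [-0.3, -0.4, 0.1]
finger_gap: 0.0
```

Run:
```python
from h import *
f=viewer.grab_frame('top');f={k:np.array(v) for k,v in f.items()}
im=f['frame'];hsv=cv2.cvtColor(im,cv2.COLOR_RGB2HSV)
m=cv2.inRange(hsv,(60,90,30),(90,255,160))
r=m[182:190,190:400].mean(0);c=np.where(r>100)[0]+190;print(c.min(),c.max(),world(f,[[c.min(),186],[c.max(),186]],.076))
```

```text
209 310 [[0.60394351 0.28973675 0.076     ]
 [0.60653468 0.0198004  0.076     ]]
```

The cover is now moving; its -y edge went from 0.051 to 0.020. Continuing the push.

{"api": "carry_out", "payload": {
  "offset": [
    [0,-0.014,0],
    [0,-0.03,0],
    [0,-0.046,0],
    [0,-0.062,0],
    [0.001,-0.078,0],
    [0.001,-0.094,0],
    [0.001,-0.11,0],
    [0.001,-0.126,0]
  ],
  "yaw": [0,0,0,0,0,0,0,0]
}}

```text
time: 16.77
tcp_pos: [0.5297, 0.0809, 0.069]
tcp_rot: [0.0, 0.704, 0.71, 0.0]
force: [0.2, 1.8, -1.6]
finger_gap: 0.0002
```

{"api": "carry_out", "payload": {
  "offset": [
    [0,-0.014,0],
    [0,-0.028,0],
    [0,-0.042,0],
    [0,-0.054,0],
    [0,-0.062,0],
    [0,-0.067,0],
    [0,-0.07,0],
    [0,-0.07,0]
  ],
  "yaw": [0,0,0,0,0,0,0,0]
}}

```text
time: 17.77
tcp_pos: [0.5297, 0.0119, 0.069]
tcp_rot: [0.0, 0.704, 0.71, -0.0]
force: [0.2, 0.2, 0.8]
finger_gap: -0.0003
```

{"api": "carry_out", "payload": {
  "offset": [
    [0,0.015,0.01],
    [0,0.03,0.05],
    [0,0.06,0.09],
    [0,0.11,0.11],
    [-0.03,0.16,0.12],
    [-0.07,0.2,0.12],
    [-0.12,0.22,0.12],
    [-0.16,0.22,0.12]
  ],
  "yaw": [0,0,0,0,0,0,0,0]
}}

```text
time: 18.77
tcp_pos: [0.3673, 0.2337, 0.1896]
tcp_rot: [0.0, 0.703, 0.711, 0.0]
force: [0.2, 0.2, 0.9]
finger_gap: 0.0001
```

Run:
```python
from h import *
f=viewer.grab_frame('top')
for n in ['cover','cover_ridge','red_lever','red_tip','red_pivot','blue_lever','blue_tip']:print(n,finder.find_in(n,'top')[:2])
im=f['frame'];c=cv2.resize(im[165:270,180:400],None,fx=3.6,fy=3.6,interpolation=cv2.INTER_CUBIC)
cv2.imwrite('pics/c3.png',c[:,:,::-1])
s=readout.sense();print(s['tcp_pos'],s['force'])
```

```text
cover [{'centre': [0.5276, -0.0535, 0.0773], 'confidence': 0.66}]
cover_ridge [{'centre': [0.522, -0.0535, 0.0787], 'confidence': 0.85}]
red_lever [{'centre': [0.512, 0.1525, 0.0598], 'confidence': 0.6}]
red_tip [{'centre': [0.5149, 0.145, 0.0578], 'confidence': 0.52}, {'centre': [0.6846, 0.0405, 0.0027], 'confidence': 0.29}]
red_pivot [{'centre': [0.51, 0.1548, 0.039], 'confidence': 0.57}]
blue_lever [{'centre': [0.5139, 0.2352, 0.0603], 'confidence': 0.69}]
blue_tip [{'centre': [0.5114, 0.2308, 0.0644], 'confidence': 0.49}]
[0.37047543 0.23212415 0.18901829] [ 0.5926734  -0.16981921  0.6539157 ]
```

View pics/c3.png

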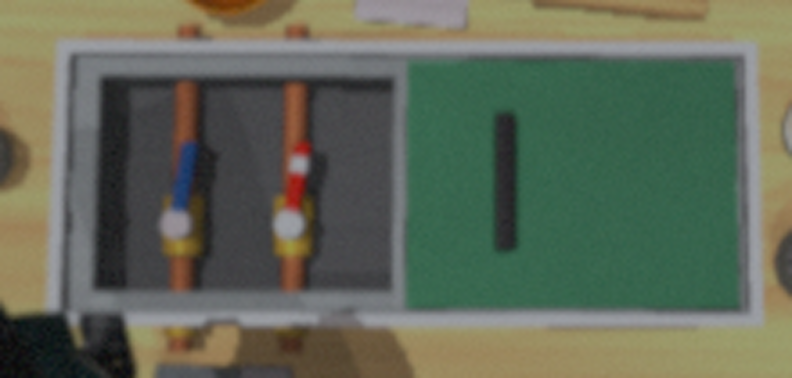

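The cover is off the well at box y ≈ -118 mm. Red is the right-hand valve (box y +88), with its knob at (290,224) and tip at (303,145); blue is on the left, knob (176,224) and tip (188,145). I'll lower the fingertips between the two levers, on red's +y side.

{"api": "carry_out", "payload": {
  "offset": [
    [0.05,-0.012,0],
    [0.1,-0.025,0],
    [0.145,-0.038,-0.01],
    [0.17,-0.042,-0.04],
    [0.17,-0.042,-0.07],
    [0.17,-0.042,-0.09],
    [0.17,-0.042,-0.09]
  ],
  "yaw": [0,0,0,0,0,0,0]
}}

```text
time: 20.05
tcp_pos: [0.5393, 0.1895, 0.0975]
tcp_rot: [-0.001, 0.705, 0.71, -0.001]
force: [0.6, 0.1, 0.4]
finger_gap: -0.0002
```

Run:
```python
from h import *
w=viewer.grab_frame('wrist');f=viewer.grab_frame('scene')
a=cv2.resize(w['frame'][60:300,160:480],(480,360));b=cv2.resize(f['frame'][180:300,290:430],(320,274),interpolation=cv2.INTER_CUBIC)
b=np.vstack([b,np.zeros((86,320,3),np.uint8)])
cv2.imwrite('pics/w1.png',cv2.convertScaleAbs(np.hstack([a,b]),alpha=1.6)[:,:,::-1]);print(readout.sense()['tcp_pos'])
```

```text
[0.54022913 0.18988647 0.09945086]
```

View pics/w1.png

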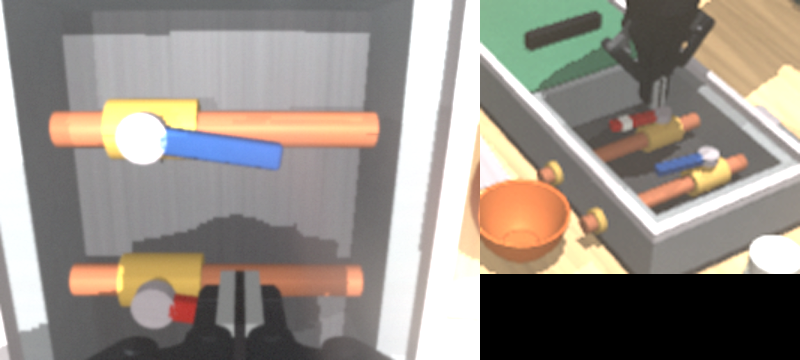

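Fingertips at wrist crop (240,270) are midway between the blue lever (220,148) and the red lever (185,310). Descending, then sweeping.

{"api": "carry_out", "payload": {
  "offset": [
    [0,0,-0.02],
    [0,0,-0.04],
    [0,0,-0.052],
    [0,0,-0.059],
    [0,0,-0.059]
  ],
  "yaw": [0,0,0,0,0]
}}

```text
time: 20.78
tcp_pos: [0.5398, 0.19, 0.0401]
tcp_rot: [0.0, 0.704, 0.71, 0.0]
force: [-0.3, -0.1, -0.1]
finger_gap: -0.0001
```

{"api": "carry_out", "payload": {
  "offset": [
    [0,-0.01,0],
    [0.002,-0.02,0],
    [0.004,-0.028,0],
    [0.005,-0.035,0],
    [0.005,-0.043,0],
    [0.004,-0.05,0],
    [0.001,-0.058,0],
    [-0.004,-0.066,0]
  ],
  "yaw": [0,0,0,0,0,0,0,0]
}}

```text
time: 21.78
tcp_pos: [0.5357, 0.1235, 0.0401]
tcp_rot: [0.0, 0.704, 0.71, 0.0]
force: [2.1, 4.7, 2.1]
finger_gap: -0.0001
```

{"api": "carry_out", "payload": {
  "offset": [
    [-0.005,-0.005,0],
    [-0.01,-0.009,0],
    [-0.015,-0.012,0],
    [-0.018,-0.012,0],
    [-0.018,-0.012,0]
  ],
  "yaw": [0,0,0,0,0]
}}

```text
time: 22.4
tcp_pos: [0.5175, 0.1118, 0.04]
tcp_rot: [0.0, 0.704, 0.71, -0.0]
force: [1.0, -0.0, 0.9]
finger_gap: -0.0
```

{"api": "carry_out", "payload": {
  "offset": [
    [-0.001,0,0],
    [-0.002,0,0],
    [-0.003,0,0],
    [-0.003,0,0]
  ],
  "yaw": [0,0,0,0]
}}

```text
time: 22.9
tcp_pos: [0.5148, 0.112, 0.04]
tcp_rot: [0.0, 0.704, 0.71, 0.0]
force: [3.0, -2.4, 1.1]
finger_gap: 0.0002
```

{"api": "carry_out", "payload": {
  "offset": [
    [-0.001,0,0],
    [-0.002,0,0],
    [-0.002,0,0]
  ],
  "yaw": [0,0,0]
}}

```text
time: 23.28
tcp_pos: [0.5143, 0.112, 0.0404]
tcp_rot: [0.001, 0.704, 0.71, 0.001]
force: [10.0, -2.4, -0.6]
finger_gap: -0.0002
```

The force has risen to 10 N with the tool held back, so the lever is on its stop. One more millimetre, then retreat and look.

{"api": "carry_out", "payload": {
  "offset": [
    [-0.001,0,0],
    [-0.001,0,0]
  ],
  "yaw": [0,0]
}}

```text
time: 23.52
tcp_pos: [0.514, 0.1121, 0.0406]
tcp_rot: [0.001, 0.704, 0.71, 0.002]
force: [13.5, -1.9, -1.8]
finger_gap: -0.0003
```

{"api": "carry_out", "payload": {
  "offset": [
    [0.012,0,0],
    [0.022,0,0],
    [0.024,0,0.04],
    [0.024,0,0.08],
    [0.02,0,0.12],
    [-0.03,0.03,0.14],
    [-0.08,0.06,0.14],
    [-0.13,0.09,0.14]
  ],
  "yaw": [0,0,0,0,0,0,0,0]
}}

```text
time: 24.52
tcp_pos: [0.3801, 0.2027, 0.18]
tcp_rot: [-0.0, 0.705, 0.71, -0.0]
force: [-0.5, 0.8, 0.1]
finger_gap: -0.0001
```

Run:
```python
from h import *
f=viewer.grab_frame('top')
for n in ['cover','red_lever','red_tip','blue_tip','brush','spatula','bowl','jar','bust','can']:print(n,finder.find_in(n,'top')[:1])
im=f['frame'];c=cv2.resize(im[165:270,180:400],None,fx=3.6,fy=3.6,interpolation=cv2.INTER_CUBIC)
cv2.imwrite('pics/c4.png',c[:,:,::-1])
s=readout.sense();print(s['tcp_pos'],s['force'],s['time'])
```

```text
cover [{'centre': [0.5276, -0.0553, 0.0767], 'confidence': 0.8}]
red_lever [{'centre': [0.4948, 0.1356, 0.0602], 'confidence': 0.53}]
red_tip [{'centre': [0.4946, 0.1315, 0.0598], 'confidence': 0.52}]
blue_tip [{'centre': [0.5168, 0.2288, 0.0641], 'confidence': 0.71}]
brush [{'centre': [0.3697, 0.1686, 0.0196], 'confidence': 0.94}]
spatula [{'centre': [0.6832, 0.0427, 0.002], 'confidence': 0.96}]
bowl [{'centre': [0.716, 0.2103, 0.0248], 'confidence': 0.58}]
jar [{'centre': [0.5421, 0.3934, 0.0902], 'confidence': 0.94}]
bust [{'centre': [0.5719, -0.2517, 0.048], 'confidence': 0.58}]
can [{'centre': [0.4722, -0.2469, 0.0881], 'confidence': 0.95}]
[0.38222757 0.20166145 0.17977786] [ 0.48867822  0.31347032 -0.69146262] 25.075
```

View pics/c4.png

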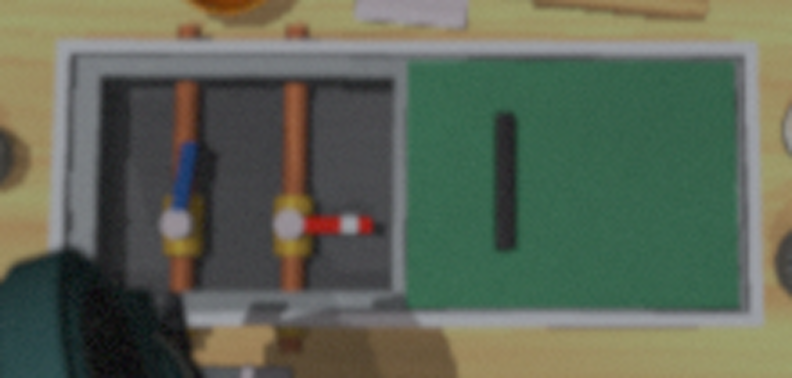

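The red lever runs from its knob (290,224) to (373,226), square across its pipe. Blue is unchanged, and the cover is still in place. Handing in.

```bash
python3 -c "
from cell import ticket
print(ticket.close_job())"
```

```text
the job is handed in; nothing more can be done
None
```

The red valve is shut and the cover is off the well. I handed the job in at about 25 s of the 45 s allowed; the hand-in gave no verdict.

**What I did:** I pushed the cover by its ridge to about y -118 to -120 mm in the box frame. I then swept the red lever clockwise with the closed fingertips until the force rose to 13 N with the tool held back, which I took as its stop.

**Last checks:**
- **Red lever:** the last picture shows it pointing to box -y, square across its pipe, at about 1.55 rad.
- **Blue lever:** it looks unmoved in the picture. The network's `blue_tip` reading was about 6 mm off its earlier one, near the network's error.
- **Things around the box:** all read within about 7 mm of their start, except the brush.
- **Brush:** it read about 18 mm off, but the arm or its shadow partly covers it and the tool never went near it.
- **Arm:** clear of everything, with force near zero.

**What disagreed:**
- **First push missed:** the shut fingertips are about 13 mm behind the TCP, not 22 mm ahead as stated, so they passed over the ridge without touching it. I found the true height by touching the solid deck, which peaked at about 48 N, and repeated the push.
- **Wrong cover reading:** during the missed push the network reported the cover as having moved. The next picture showed it had not.

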